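# Fish the battery cartridge out of the rover's bay with the hooked picker

### The arm

A 7-joint arm with a two-finger parallel gripper is mounted at the origin on the work surface. World frame = base frame: x ahead of the robot, y to its left, z up, the work surface at z = 0. Lengths are in m, angles in rad, forces in N, time in s.
With the tool pointing down it reaches from about 0.425 to 0.875 m from the base axis. Payload 4.7 kg.
Tool frame: the origin (TCP) lies on the front face of the gripper's body, between the roots of the fingers; the fingertips stand 70 mm ahead of it and the grasp point (between the pads) lies ahead of it (bot.hold_point_z is the z of the grasp point in the tool frame, in m); z points along the fingers, y is the direction in which the jaws open and shut (so a half turn about z gives the same grasp; the last joint's range is limited). The gripper opens to 87 mm and grips with 3 to 60 N. Pads are 19 mm wide; open, the fingers measure 117 mm over their backs; the gripper's body (75 mm by 190 mm) begins 51 mm behind the grasp point.
Start: joints at [-1.281, 0.321, -0.07, 1.45, 0.023, 1.371, -0.057], TCP at [0.177, 0.625, 0.292] pointing down, gripper open.
Joint ranges: [-2.86, 2.86], [-0.3, 2.09], [-1.38, 1.24], [0.06, 2.45], [-1.56, 4.7], [0.09, 2.05], [-2.69, 2.69]. Speed limits (rad/s): [2.57, 2.57, 3.14, 3.14, 3.14, 3.14, 3.14].

### API

Orientations are given as a rotation vector (axis times angle).
In Python, from station import telemetry, optics, bot gives the robot as it stands. The module is installed in compiled form; this text tells all that it offers.
- The arm moves only by the shell command python3 -m creep 'ROWS' [FORCE]. ROWS is a JSON object of lists of equal length, an entry for each row: "rotation": the turn, a rotation vector about the world's x, y, z in rad, a list of three; "slide": the shift along the world's x, y, z in m, a list of three; "jaw": the opening in per cent of the stroke, from 0 (shut) to 100 (fully open). A call has 1 to 12 rows; each row is the pose to reach, as a shift and turn from the pose measured when the call began; what a row does not reach only later rows make up. A row lasts 1/10 s, in which the tool goes at most 50 mm and 8.59 degrees, less where a joint would pass 70% of its speed; a pose out of reach is approached as far as the arm can. A call with a gripper value outside its range is refused whole. The fingers move at their own pace and stop on an object; FORCE is the grip in N (left out, the last holds). Time passes only in rows, so rows that repeat a pose let the fingers close. It gives the time, the measured TCP pose, the force and the opening at its end, in the units of the state.
- telemetry.get_obs(): the state, without advancing time (a new reading comes with each control period).
- optics.capture(name): name is "scene" or "top"; returns the picture (400x640x3 uint8, red, green, blue); there is no depth.
- optics.camera_info(name): a dict with "fx", "fy", "cx", "cy" (pixels), "camera_from_world" (4x4, takes a point from world to camera coordinates). Camera axes: x right, y down, z forward; pixel columns grow to the right and rows downward; lengths in m; the calibration is good to about 2 mm. A picture is of the moment at which its call begins. camera_info takes no time and is no camera call.
- bot.job_done(): hands the job in, once; it reports no verdict.
The state is a dict: "time_s": time; "qpos": joint angles; "dq": joint speeds; "effort": joint torques, N m; "position": TCP position; "orientation": TCP orientation; "contact_force": force on the tool from outside, world axes, zero at the start; "torque": the same for the moment, N m; "grip_width": opening from 0.0 (shut) to 1.0 (fully open).
Only numpy, scipy, OpenCV 4.12 (cv2) and the standard library are available. Lean on these libraries where they do the work, as an engineer would, in place of code of your own. Each camera call takes 0.05 s, during which the arm holds its last target. There are 200 camera calls.

### The job

The battery cartridge has slid to the bottom of the propped-up rover's deep battery bay, out of reach. Take the hooked picker from its forked stand, draw the cartridge out of the bay by its wire bail, and stand it upright in the shallow grey parts tray, without dropping it or touching it with the gripper itself. Then hang the picker back in its stand and let go.

Things in the scene. Friction and masses are not known exactly. Their poses are not given: they have to be found in the camera images.
- cradle: plywood service cradle, fixed, base 210 x 100 x 12 mm, holding a small blue four-wheeled rover nose-up; origin on the table under the middle of the bay's floor; its -x is the side to which the bay leans (roughly towards the robot's right, world -y, give or take 17 degrees), z up
- bay: the rover's battery bay: blue rectangular well, fixed, leaning 35 degrees from vertical towards the cradle's -x. Origin: centre of its inner floor, 42 mm above the table; z along the bay out of the mouth, y level, x across (upward; contents lie on the -x wall, the lower one). Inside 56 (x) by 52 (y) mm, 150 mm deep, walls 4 mm. Outside on each y face two 64 mm wheels
- bay_mouth (a point): centre of the bay's mouth, 150 mm along the bay's z from its floor. The wheels reach 60 mm to either side (y) of the bay's middle and end 3 mm short of the mouth; the +x face carries a 12 mm thick box
- cartridge: loose black battery cartridge, about 80 g, body 32 (x) by 44 (y) by 34 (z) mm, with a fixed steel wire bail upright on its top. Origin: centre of its underside, z towards the bail. At the start it sits on the bay's floor against its -x wall, axes near parallel to the bay's
- bail (a point): middle of the bail's straight crossbar (4 mm wire, on its axis), 66 mm above the cartridge's origin along its z, at x = y = 0. The crossbar runs along the cartridge's y, 26 mm long, underside 64 mm and top 68 mm above the origin; legs at y = -18 and +18 mm: the opening under it is 32 mm wide and 30 mm high
- picker: loose hooked picker, 90 g, 186 mm long, upright in its stand. Origin: on the shaft's axis, level with the hook's underside; z up to the handle. 6 mm steel shaft on x = y = 0, bent at the foot to -x and up again as a J hook. Black square collar 46 x 46 mm at z = 130 to 136 mm; wooden handle 20 (x) by 16 (y) mm at z = 136 to 186 mm
- hook (a point): seat of the hook, in the middle of its gap, 9 mm to -x of the shaft's axis and 6 mm above the picker's origin. The upturned tip (6 mm wire) is centred on x = -18 mm, its top 17 mm above the origin; the bottom of the bend takes up 0 to 6 mm: the gap is 12 mm wide and 11 mm deep
- collar (a point): on the shaft's axis at the underside of the collar, 130 mm above the picker's origin
- stand: fixed dark steel picker stand, base 110 x 110 x 10 mm, column on its +x side under a fork plate. Origin on the table below the fork point, z up. The picker hangs with its collar on the fork plate, its shaft in the slot and its hook tip towards the stand's -x, which looks roughly to the robot's right
- fork (a point): where the picker's collar point belongs: in the fork's slot, at the top of the plate, 145 mm above the stand's origin. The plate is 6 mm thick, 80 mm wide (y), from x = -34 to +50 mm; the slot is 24 mm wide, open to the stand's -x and ending at x = +16 mm
- tray: fixed shallow open grey tray, 170 (x) by 130 (y) by 25 mm high, walls 4 mm; origin under its centre, on the table
- tray_in (a point): centre of the tray's inner floor
There are look-alikes about, which are no part of the job. Leave any yellow look-alike of the cradle alone.

How it is judged:
By the outcome, as a careful person would: the job done as asked, in the order asked, and still so for the second after the job is handed in, with the robot touching nothing.
It also fails if it takes over 72 s, if anything falls off the work surface, if the arm or the gripper's body presses on something with over 40 N, if the wrist force passes 120 N, or if a joint passes its speed limit or range.

## Working session

There is one attempt and no reset: what is moved stays moved. The work goes in short steps, Python scripts to look and compute and a shell command to move; the robot and the scene stay as the last step left them, time stands still between calls to the robot, and variables do not carry over. Pictures are saved under pics/ and viewed, about 8 in all and at most 12, crops included, and the job is handed in when it is done.

```bash
mkdir -p pics; cat > h.py <<'E'
import numpy as np,cv2
from station import telemetry,optics,bot
from scipy.spatial.transform import Rotation as R
def snap(name,fn=None):
    im=optics.capture(name)
    if fn: cv2.imwrite('pics/'+fn,im[:,:,::-1])
    return im
def ray(name,u,v):
    c=optics.camera_info(name);T=np.linalg.inv(np.array(c['camera_from_world']))
    d=T[:3,:3]@np.array([(u-c['cx'])/c['fx'],(v-c['cy'])/c['fy'],1]);return T[:3,3],d
def onz(name,u,v,z):
    o,d=ray(name,u,v);return o+d*(z-o[2])/d[2]
def tri(a,b):
    o1,d1=ray('scene',*a);o2,d2=ray('top',*b)
    s=np.linalg.lstsq(np.c_[d1,-d2],o2-o1,rcond=None)[0]
    p,q=o1+d1*s[0],o2+d2*s[1];return (p+q)/2,np.linalg.norm(p-q)
def proj(name,p):
    c=optics.camera_info(name);q=np.array(c['camera_from_world'])@np.r_[p,1]
    return np.array([c['fx']*q[0]/q[2]+c['cx'],c['fy']*q[1]/q[2]+c['cy']])
E
python3 - <<'E'
from h import *
a=snap('scene','s0.png');b=snap('top','t0.png')
for n in('scene','top'):
    c=optics.camera_info(n);print(n,c['fx'],np.linalg.inv(np.array(c['camera_from_world'])).round(3).tolist())
o=telemetry.get_obs();print(o,bot.hold_point_z)
E
```

```text
scene 451.4506216661251 [[0.396, 0.557, -0.73, 1.397], [0.918, -0.221, 0.33, -0.315], [0.023, -0.8, -0.599, 0.831], [0.0, 0.0, 0.0, 1.0]]
top 423.7928088427742 [[-0.02, -0.996, 0.09, 0.441], [-1.0, 0.019, -0.017, 0.091], [0.016, -0.091, -0.996, 1.283], [0.0, 0.0, 0.0, 1.0]]
{'time_s': 0.1, 'qpos': array([-1.28093893,  0.32176808, -0.07008047,  1.45155771,  0.0226144 ,
        1.37077644, -0.05689541]), 'dq': array([-0.00157707, -0.00144541, -0.00070804, -0.00416171, -0.00041216,
        0.00030082,  0.00065162]), 'effort': array([-1.38978653e-04, -4.92573202e+01, -4.05682325e-01, -3.13401139e+01,
       -6.41948590e-02,  3.94415762e-02,  7.30445413e-05]), 'position': array([0.17692513, 0.62507303, 0.2912559 ]), 'orientation': array([-4.31720712e-01, -3.11165519e+00,  2.69839072e-03]), 'contact_force': array([ 0.75862093, -0.60566796,  0.66746054]), 'torque': array([ 0.00565107, -0.02322981, -0.03768465]), 'grip_width': 1.0008680599343807} 0.051
```

View pics/s0.png

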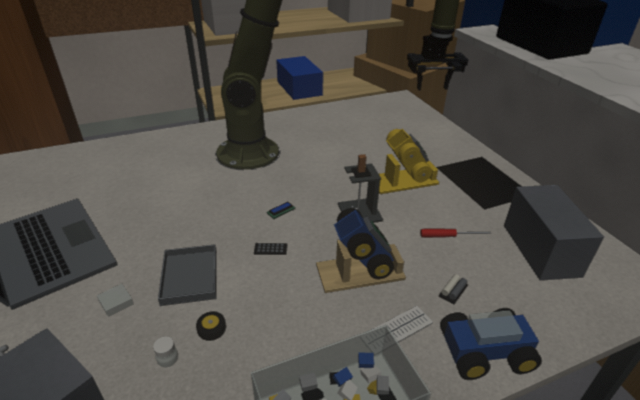

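View pics/t0.png

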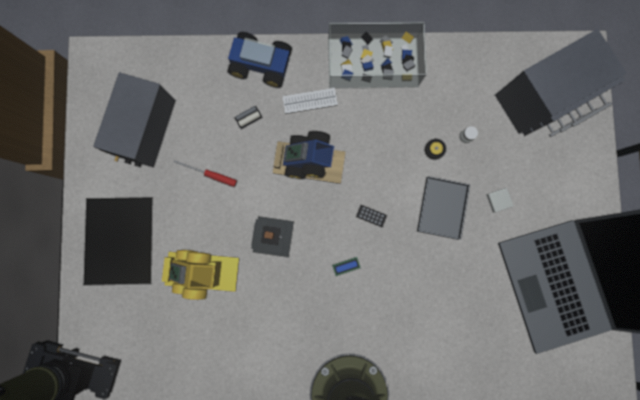

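```bash
python3 - <<'E'
from h import *
a=cv2.imread('pics/s0.png');b=cv2.imread('pics/t0.png')
A=cv2.resize(a[140:300,300:460],(480,480),interpolation=2)
f=lambda i:cv2.convertScaleAbs(i,alpha=1.8,beta=15)
B=cv2.resize(b[120:200,260:360],(300,240),interpolation=2);C=cv2.resize(b[200:280,220:320],(300,240),interpolation=2)
cv2.imwrite('pics/c1.png',f(np.hstack([A,np.vstack([B,C])])))
E
```

```text
(no output)
```

View pics/c1.png

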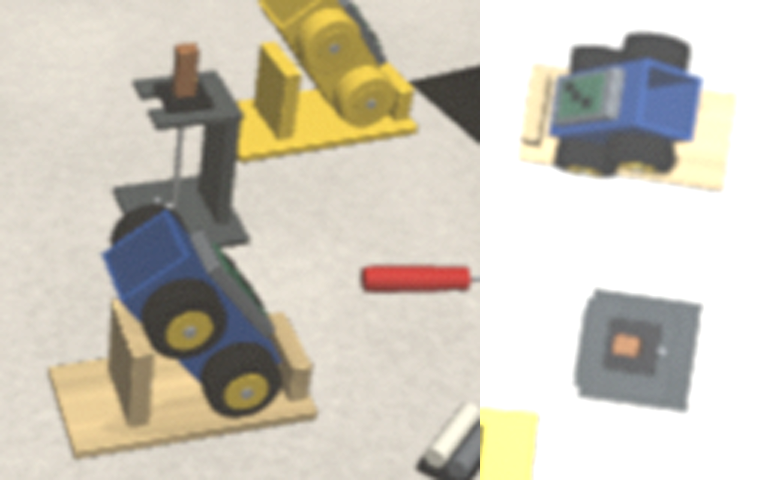

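```bash
python3 - <<'E'
from h import *
a=cv2.imread('pics/s0.png');b=cv2.imread('pics/t0.png')
f=lambda i,g:cv2.convertScaleAbs(i,alpha=g)
z=lambda i,x,y,w,h,k,g:f(cv2.resize(i[y:y+h,x:x+w],None,fx=k,fy=k,interpolation=2),g)
# panels 400x290
P=[z(b,245,210,50,36,8,3),z(a,335,150,50,36,8,2.2),z(b,300,125,50,36,8,1.6),z(a,325,205,50,36,8,1.6)]
cv2.imwrite('pics/c2.png',np.vstack([np.hstack(P[:2]),np.hstack(P[2:])]))
E
```

```text
(no output)
```

View pics/c2.png

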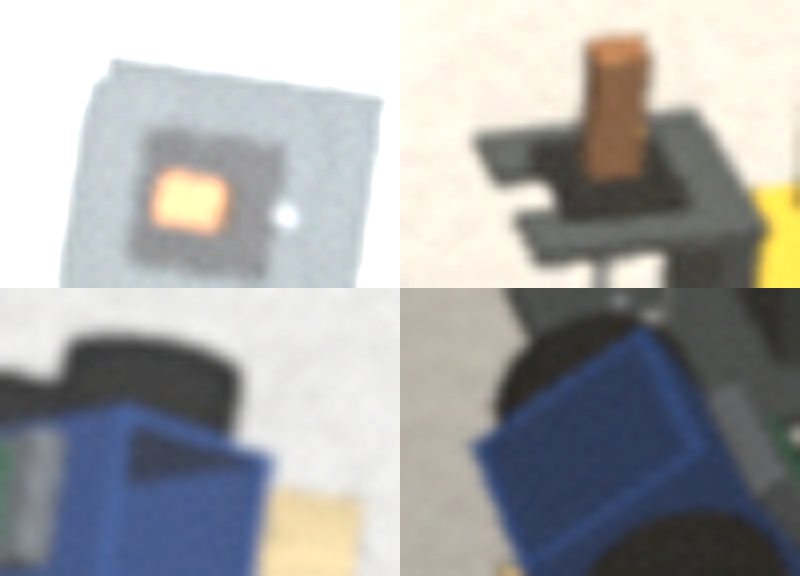

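```bash
cat >> h.py <<'E'
def stand(): pass
E
python3 - <<'E'
from h import *
A=tri((363.75,224.6),(316.2,139.6));B=tri((341.25,239),(334,146.2))
C=tri((356.9,210.2),(310.7,160.7));D=tri((334.8,224.9),(331.7,166))
for p in(A,B,C,D):print(p[0].round(4),round(p[1],4))
A,B,C,D=[p[0] for p in(A,B,C,D)]
print('AB',np.linalg.norm(A-B),'CD',np.linalg.norm(C-D),'AC',np.linalg.norm(A-C),'BD',np.linalg.norm(B-D))
print('mouth',(A+B+C+D)/4)
y=(C+D-A-B);print('ydir(horizontal)',y/np.linalg.norm(y)); x=A+C-B-D;print('x',x/np.linalg.norm(x))
# cradle base corners scene z=.012
for q in((48,370),(78,448),(315,404)):
    print('base',onz('scene',300+q[0]/3,140+q[1]/3,.012).round(4))
# base right edge in top
for q in((735,94),(722,188)):print('baseT',onz('top',260+(q[0]-480)/3,120+q[1]/3,.012).round(4))
b=cv2.imread('pics/t0.png')
# handle top
m=cv2.inRange(cv2.cvtColor(b,cv2.COLOR_BGR2HSV),(3,90,50),(20,255,255))[220:250,255:290]
print('handle',cv2.minAreaRect(cv2.findNonZero(m)))
print('handle tri',tri((335+(617-400)/8,150+42/8),(245+190/8,210+200/8)),onz('top',245+190/8,235,.201))
hk=onz('top',245+285/8,210+215/8,.032);print('hooktip',hk)
# stand plate corners on z=.145 (top)
for q in((115,60),(381,100)):print('plate',onz('top',245+q[0]/8,210+q[1]/8,.145).round(4))
for q in((480,138),(700,108),(765,228),(540,258),(515,215),(498,180)):print('plateS',onz('scene',335+(q[0]-400)/8,150+q[1]/8,.145).round(4))
# tray
g=cv2.cvtColor(b,cv2.COLOR_BGR2GRAY);m=(g[170:250,405:480]<115).astype(np.uint8)
c=max(cv2.findContours(m,0,2)[0],key=cv2.contourArea);r=cv2.minAreaRect(c);print('tray',r)
for q in cv2.boxPoints(r):print(onz('top',q[0]+405,q[1]+170,.025).round(4))
E
```

```text
[0.7128 0.086  0.1851] 0.0044
[0.7022 0.0372 0.1494] 0.0034
[0.6563 0.0996 0.1818] 0.0
[0.6483 0.045  0.1474] 0.0041
AB 0.06137051089508604 CD 0.06501833523341925 AC 0.058212994904897924 BD 0.054522083282875146
mouth [0.67987928 0.06693511 0.16592415]
ydir(horizontal) [-0.98083976  0.18908859 -0.04689217]
x [0.14697201 0.81861259 0.55522307]
base [0.6247 0.0098 0.012 ]
base [ 0.7161 -0.0015  0.012 ]
base [0.746  0.2021 0.012 ]
baseT [ 0.7166 -0.0042  0.012 ]
baseT [0.6205 0.0114 0.012 ]
handle ((13.5, 15.0), (6.0, 7.0), 90.0)
handle tri (array([0.46308276, 0.20973936, 0.20114407]), np.float64(0.0007713337728304054)) [0.46291852 0.20940513 0.201     ]
hooktip [0.46018365 0.19312185 0.032     ]
plate [0.5114 0.2402 0.145 ]
plate [0.4962 0.1513 0.145 ]
plateS [0.4219 0.1808 0.145 ]
plateS [0.4325 0.2638 0.145 ]
plateS [0.5101 0.2478 0.145 ]
plateS [0.4983 0.1674 0.145 ]
plateS [0.4714 0.1709 0.145 ]
plateS [0.4491 0.175  0.145 ]
tray ((37.98455047607422, 37.586524963378906), (45.10787582397461, 57.27259063720703), 10.12467098236084)
[ 0.4672 -0.2076  0.025 ]
[ 0.636  -0.2449  0.025 ]
[ 0.6095 -0.3781  0.025 ]
[ 0.4411 -0.3392  0.025 ]
```

Candidates: cradle blue (362,245 scene) versus yellow one (410,155) and the flat rover (490,340). The tray is at (190,272), not the black mat (480,182) or the parts box. I choose the blue leaning bay, the stand at (362,185) and the grey tray. The crops confirm these, with the mouth at (349,225) in scene.

```bash
python3 -m creep '{"slide":[[0.024,-0.035,0.01],[0.048,-0.07,0.02],[0.072,-0.105,0.03],[0.096,-0.14,0.03],[0.12,-0.175,0.03],[0.144,-0.21,0.03],[0.168,-0.245,0.03],[0.192,-0.28,0.03],[0.216,-0.315,0.03],[0.24,-0.35,0.03],[0.264,-0.385,0.025],[0.286,-0.416,0.02]],"rotation":[[0,0,0.01],[0,0,0.02],[0,0,0.03],[0,0,0.04],[0,0,0.05],[0,0,0.06],[0,0,0.07],[0,0,0.08],[0,0,0.09],[0,0,0.10],[0,0,0.115],[0,0,0.127]],"jaw":[100,100,100,100,100,100,100,100,100,100,100,100]}' 20
```

```text
time_s: 1.3
position: [0.4638, 0.2069, 0.3111]
orientation: [0.234, 3.133, -0.003]
contact_force: [1.0, -0.2, -0.6]
grip_width: 0.999
```

```bash
python3 -m creep '{"slide":[[0,0.0025,-0.02],[0,0.0025,-0.045],[0,0.0025,-0.07],[0,0.0025,-0.082],[0,0.0025,-0.082],[0,0.0025,-0.082],[0,0.0025,-0.082],[0,0.0025,-0.082],[0,0.0025,-0.082],[0,0.0025,-0.082],[0,0.0025,-0.082],[0,0.0025,-0.082]],"rotation":[[0,0,0],[0,0,0],[0,0,0],[0,0,0],[0,0,0],[0,0,0],[0,0,0],[0,0,0],[0,0,0],[0,0,0],[0,0,0],[0,0,0]],"jaw":[100,100,100,100,100,60,10,10,10,10,10,10]}' 40; python3 - <<'E'
from h import *
snap('scene','s1.png')
im=cv2.imread('pics/s1.png')[110:230,300:420];cv2.imwrite('pics/c3.png',cv2.convertScaleAbs(cv2.resize(im,None,fx=4,fy=4,interpolation=2),alpha=1.7))
E
```

```text
time_s: 2.5
position: [0.4638, 0.2094, 0.2291]
orientation: [0.234, 3.133, -0.003]
contact_force: [-0.7, 0.1, 0.5]
grip_width: 0.451
```

View pics/c3.png

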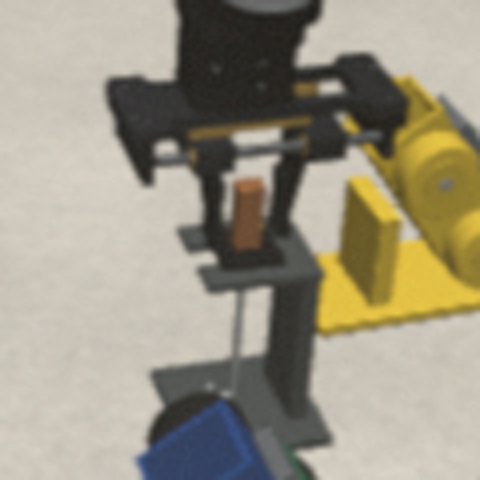

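Fingers straddle the handle (248,210 in the crop) and are still closing, so I let them finish with more grip.

```bash
python3 -m creep '{"slide":[[0,0,0],[0,0,0],[0,0,0],[0,0,0],[0,0,0],[0,0,0]],"rotation":[[0,0,0],[0,0,0],[0,0,0],[0,0,0],[0,0,0],[0,0,0]],"jaw":[10,10,10,10,10,10]}' 50
```

```text
time_s: 3.15
position: [0.4638, 0.2094, 0.2291]
orientation: [0.234, 3.133, -0.003]
contact_force: [-0.0, -0.3, -0.1]
grip_width: 0.232
```

```bash
python3 -m creep '{"slide":[[0,0,0.02],[0,0,0.06],[0,0,0.105],[0,0,0.15],[0,0,0.195],[0,0,0.23],[0,0,0.23]],"rotation":[[0,0,0],[0,0,0],[0,0,0],[0,0,0],[0,0,0],[0,0,0],[0,0,0]],"jaw":[10,10,10,10,10,10,10]}' 50
python3 -m creep '{"slide":[[0.01,-0.016,0],[0.026,-0.041,0],[0.042,-0.066,0],[0.058,-0.092,0],[0.074,-0.118,0],[0.09,-0.144,0],[0.107,-0.17,0],[0.124,-0.196,-0.005],[0.141,-0.222,-0.015],[0.158,-0.248,-0.025],[0.175,-0.274,-0.035],[0.1926,-0.299,-0.046]],"rotation":[[0,0,0],[0,0,0],[0.06,-0.009,0],[0.12,-0.018,0],[0.18,-0.027,0],[0.24,-0.036,0],[0.30,-0.045,0],[0.36,-0.054,0],[0.42,-0.063,0],[0.48,-0.072,0],[0.54,-0.081,0],[0.604,-0.091,0]],"jaw":[10,10,10,10,10,10,10,10,10,10,10,10]}' 50
python3 - <<'E'
from h import *
o=telemetry.get_obs();print(o['qpos'].round(2));Rm=R.from_rotvec(o['orientation']).as_matrix();print(Rm.round(3))
hp=o['position']+Rm@[0,0,.214];print('hook origin',hp)
a=snap('scene');b=snap('top')
z=lambda i,x,y,w,h,k:cv2.convertScaleAbs(cv2.resize(i[y:y+h,x:x+w],None,fx=k,fy=k,interpolation=2),alpha=1.7)
A=z(a,290,120,100,125,4);B=z(b,280,100,90,125,4)
cv2.imwrite('pics/c4.png',np.hstack([A,B])[:,:,::-1])
for n in('scene','top'):print(n,proj(n,hp),proj(n,o['position']))
E
```

```text
time_s: 3.85
position: [0.4649, 0.2096, 0.4645]
orientation: [0.234, 3.125, 0.006]
contact_force: [-0.3, 0.0, -1.4]
grip_width: 0.219
time_s: 5.05
position: [0.658, -0.0905, 0.4168]
orientation: [0.225, 2.936, 0.936]
contact_force: [-0.1, -0.4, 0.3]
grip_width: 0.224
[-0.11  0.42  0.67  1.27 -0.84  1.75  1.9 ]
[[-0.988  0.123  0.093]
 [ 0.154  0.806  0.571]
 [-0.005  0.579 -0.815]]
hook origin [0.67784226 0.0317511  0.24233528]
scene [335.37117611 200.92994421] [275.87364421 135.67655652]
top [337.41382677 147.03926416] [400.4245927 136.6366348]
```

View pics/c4.png

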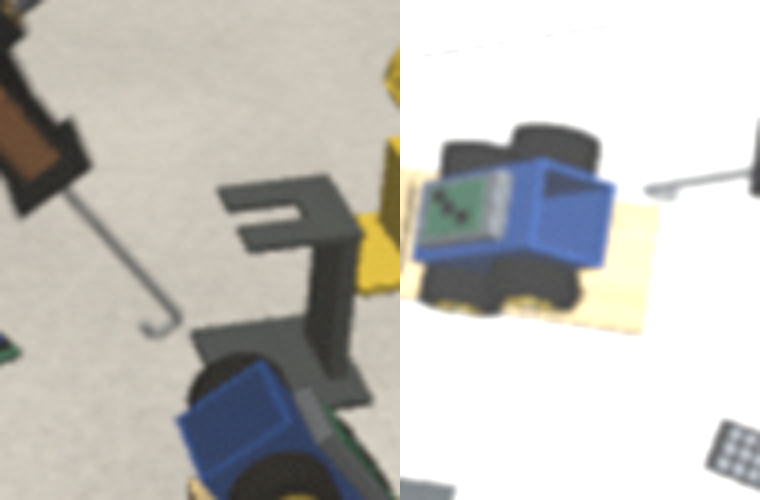

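```bash
python3 - <<'E'
from h import *
o=telemetry.get_obs();print(o['position'],o['dq'].round(3))
Rm=R.from_rotvec(o['orientation']).as_matrix()
p,e=tri((290+181/4,120+319/4),(280+249/4,100+189/4));print('shaft end',p,e)
q,e=tri((290+68/4,120+190/4),(280+352/4,100+172/4));print('collar',q,e)
for r in(p,q):print('in tool',(Rm.T@(r-o['position'])).round(4))
for z in(.214,.208,.084):
  w=o['position']+Rm@[0,0,z];print(z,proj('scene',w),proj('top',w))
# mouth corners recheck
y0=(280+(545-400)/4,100+158/4);print('A',y0, tri((363.75,224.6),y0)); print('B',tri((341.25,239),(280+(614-400)/4,100+184/4)))
print('C',tri((356.9,210.2),(280+(528-400)/4,100+258/4)),'D',tri((334.8,224.9),(280+(603-400)/4,100+266/4)))
E
```

```text
[ 0.65759177 -0.09579067  0.41094794] [-0.066 -0.073 -0.03  -0.003  0.026  0.022 -0.043]
shaft end [0.67821121 0.02504362 0.24764724] 0.011022098527070798
collar [ 0.66522824 -0.03147692  0.33604176] 0.002944287144737648
in tool [-0.0012  0.0067  0.2041]
in tool [0.0027 0.01   0.0985]
0.214 [332.51051183 203.75699633] [339.77731936 147.93222493]
0.208 [331.06400512 202.16935114] [341.25198429 147.68573914]
0.084 [298.57322278 166.50837959] [375.08871251 142.03003218]
A (316.25, 139.5) (array([0.71299442, 0.08586774, 0.18530765]), np.float64(0.004452900761741865))
B (array([0.70247128, 0.03790873, 0.14938565]), np.float64(0.0018888192397524613))
C (array([0.648724  , 0.09962105, 0.17625475]), np.float64(0.0073103754259882855)) D (array([0.64685302, 0.04666926, 0.14579375]), np.float64(0.00224818853438101))
```

```bash
python3 -m creep '{"slide":[[0.001,0.01,-0.012],[0.002,0.02,-0.024],[0.003,0.03,-0.036],[0.004,0.040,-0.047],[0.004,0.040,-0.047],[0.004,0.040,-0.047],[0.004,0.040,-0.047],[0.004,0.040,-0.047]],"rotation":[[0,0,0],[0,0,0],[0,0,0],[0,0,0],[0,0,0],[0,0,0],[0,0,0],[0,0,0]],"jaw":[10,10,10,10,10,10,10,10]}' 50
python3 - <<'E'
from h import *
o=telemetry.get_obs();Rm=R.from_rotvec(o['orientation']).as_matrix();print(Rm.round(3),o['dq'].round(3))
a=snap('scene');b=snap('top')
z=lambda i,x,y,w,h,k:cv2.convertScaleAbs(cv2.resize(i[y:y+h,x:x+w],None,fx=k,fy=k,interpolation=2),alpha=1.7)
cv2.imwrite('pics/c5.png',np.hstack([z(a,310,160,66,100,6),z(b,300,100,66,100,6)])[:,:,::-1])
for z in(.214,.211,.084):
  w=o['position']+Rm@[0,0,z];print(z,w,(proj('scene',w)-[310,160])*6,(proj('top',w)-[300,100])*6+[396,0])
E
```

```text
time_s: 5.95
position: [0.6617, -0.0566, 0.3649]
orientation: [0.245, 2.942, 0.928]
contact_force: [-0.1, -0.6, -0.5]
grip_width: 0.229
[[-0.986  0.136  0.092]
 [ 0.165  0.808  0.566]
 [ 0.003  0.574 -0.819]] [ 0.004  0.004 -0.002  0.002 -0.001 -0.001 -0.   ]
0.214 [0.6814321  0.06454899 0.18955062] [229.76073782 343.37477051] [539.07534468 302.57272015]
0.211 [0.68115531 0.0628508  0.19200817] [225.75347222 338.92616474] [543.09269637 301.90951428]
0.084 [ 0.6694378  -0.00903906  0.29604446] [ 41.98846931 134.92220475] [731.0702096 270.8771825]
```

View pics/c5.png

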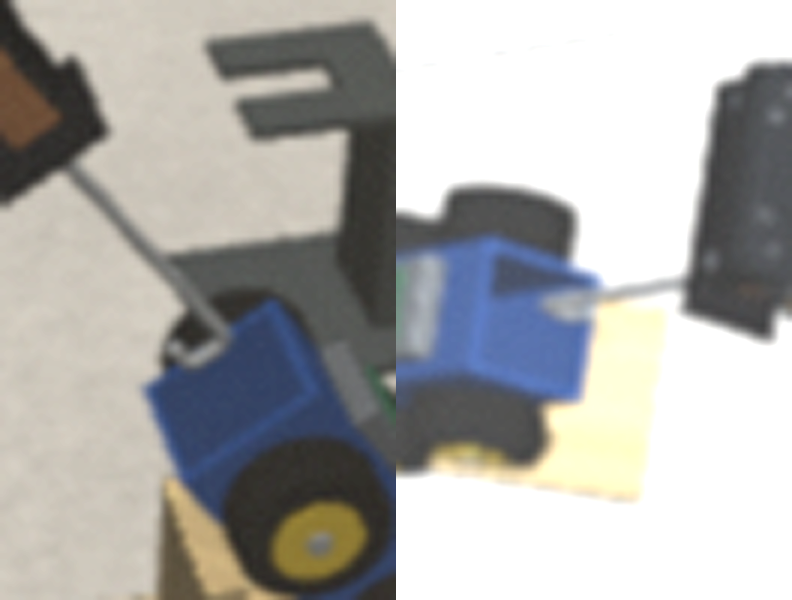

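```bash
python3 -m creep '{"slide":[[0.0007,0.0049,0.0034],[0.0007,0.0049,0.0034],[0.0016,0.0106,-0.0048],[0.0025,0.0162,-0.013],[0.0034,0.0219,-0.0212],[0.0043,0.0276,-0.0293],[0.0051,0.0332,-0.0375],[0.006,0.0389,-0.0457],[0.006,0.0389,-0.0457]],"rotation":[[0,0,0],[0,0,0],[0,0,0],[0,0,0],[0,0,0],[0,0,0],[0,0,0],[0,0,0],[0,0,0]],"jaw":[10,10,10,10,10,10,10,10,10]}' 50
python3 -m creep '{"slide":[[0.0009,0.0057,-0.0082],[0.0018,0.0113,-0.0164],[0.0026,0.017,-0.0246],[0.0035,0.0227,-0.0328],[0.0044,0.0284,-0.041],[0.0053,0.034,-0.0491],[0.0062,0.0403,-0.0582],[0.0062,0.0403,-0.0582],[0.0062,0.0403,-0.0582]],"rotation":[[0,0,0],[0,0,0],[0,0,0],[0,0,0],[0,0,0],[0,0,0],[0,0,0],[0,0,0],[0,0,0]],"jaw":[10,10,10,10,10,10,10,10,10]}' 50
```

```text
time_s: 6.95
position: [0.6673, -0.0159, 0.3171]
orientation: [0.244, 2.945, 0.93]
contact_force: [-0.2, 0.6, -0.6]
grip_width: 0.228
time_s: 7.85
position: [0.6734, 0.0246, 0.2586]
orientation: [0.244, 2.945, 0.93]
contact_force: [0.5, 0.2, -1.0]
grip_width: 0.229
```

```bash
python3 -m creep '{"slide":[[-0.0006,-0.004,-0.003],[-0.0013,-0.0085,-0.006],[-0.002,-0.013,-0.009],[-0.0026,-0.017,-0.0121],[-0.0026,-0.017,-0.0121],[-0.0026,-0.017,-0.0121]],"rotation":[[0,0,0],[0,0,0],[0,0,0],[0,0,0],[0,0,0],[0,0,0]],"jaw":[10,10,10,10,10,10]}' 50
python3 -m creep '{"slide":[[-0.0009,-0.0057,0.0082],[-0.0018,-0.0113,0.0164],[-0.0026,-0.017,0.0246],[-0.0035,-0.0227,0.0328],[-0.0044,-0.0284,0.041],[-0.0053,-0.034,0.0491],[-0.0053,-0.034,0.0491]],"rotation":[[0,0,0],[0,0,0],[0,0,0],[0,0,0],[0,0,0],[0,0,0],[0,0,0]],"jaw":[10,10,10,10,10,10,10]}' 50
python3 - <<'E'
from h import *
o=telemetry.get_obs();Rm=R.from_rotvec(o['orientation']).as_matrix();print(Rm[:,2].round(3),o['contact_force'].round(2))
a=snap('scene');b=snap('top')
z=lambda i,x,y,w,h,k:cv2.convertScaleAbs(cv2.resize(i[y:y+h,x:x+w],None,fx=k,fy=k,interpolation=2),alpha=1.8)
cv2.imwrite('pics/c6.png',np.hstack([z(a,310,160,66,100,6),z(b,300,100,66,100,6)])[:,:,::-1])
E
```

```text
time_s: 8.45
position: [0.6708, 0.0074, 0.2465]
orientation: [0.244, 2.945, 0.93]
contact_force: [-0.3, 0.7, 0.4]
grip_width: 0.224
time_s: 9.15
position: [0.6659, -0.0283, 0.2973]
orientation: [0.246, 2.943, 0.929]
contact_force: [0.7, 0.3, -0.2]
grip_width: 0.225
[ 0.091  0.566 -0.819] [ 0.66  0.34 -0.17]
```

View pics/c6.png

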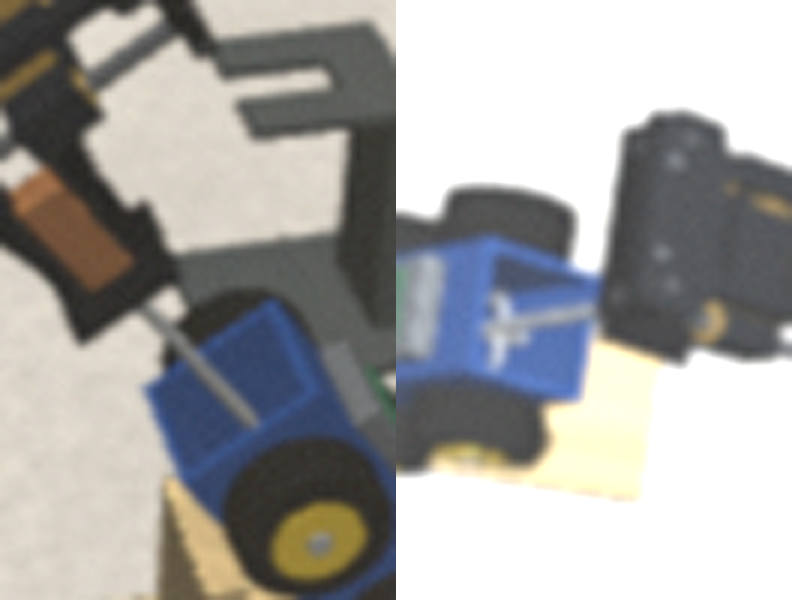

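```bash
python3 - <<'E'
from h import *
M=np.array([.680,.067,.165]);z=np.array([-.0855,-.567,.819]);x=np.array([.122,.81,.574]);y=np.cross(z,x)
o=telemetry.get_obs();Rm=R.from_rotvec(o['orientation']).as_matrix();d=o['position']+.214*Rm[:,2]-M
print('bay',d@x,d@y,d@z+.15)
for h in(.066,.105):print(h,[((proj('top',M-.012*x+s*y+(h-.15)*z)-[300,100])*6+[396,0]).round(0) for s in(-.018,.018)])
E
```

```text
bay -0.0027878029221874885 -0.0005148494481026916 0.09773491504563891
0.066 [array([455., 304.]), array([445., 378.])]
0.105 [array([502., 295.]), array([492., 371.])]
```

```bash
python3 -m creep '{"slide":[[-0.0008,-0.005,0.0072],[-0.0017,-0.0108,0.0156],[-0.0026,-0.0166,0.024],[-0.0035,-0.0224,0.0323],[-0.0043,-0.0282,0.0407],[-0.0052,-0.034,0.049],[-0.0061,-0.0397,0.0573],[-0.007,-0.0454,0.0655],[-0.007,-0.0454,0.0655]],"rotation":[[0,0,0],[0,0,0],[0,0,0],[0,0,0],[0,0,0],[0,0,0],[0,0,0],[0,0,0],[0,0,0]],"jaw":[10,10,10,10,10,10,10,10,10]}' 50
python3 -m creep '{"slide":[[-0.0003,-0.0022,0.0031],[-0.0007,-0.0043,0.0062],[-0.001,-0.0065,0.0094],[-0.0014,-0.0087,0.0125],[-0.0017,-0.0108,0.0156],[-0.002,-0.013,0.0188],[-0.0024,-0.0152,0.0219],[-0.0027,-0.0173,0.025],[-0.0031,-0.0195,0.0281],[-0.0034,-0.0217,0.0312],[-0.0037,-0.0238,0.0344],[-0.0041,-0.026,0.0375]],"rotation":[[0,0,0],[0,0,0],[0,0,0],[0,0,0],[0,0,0],[0,0,0],[0,0,0],[0,0,0],[0,0,0],[0,0,0],[0,0,0],[0,0,0]],"jaw":[10,10,10,10,10,10,10,10,10,10,10,10]}' 50
python3 - <<'E'
from h import *
M=np.array([.680,.067,.165]);z=np.array([-.0855,-.567,.819]);x=np.array([.122,.81,.574]);y=np.cross(z,x)
o=telemetry.get_obs();Rm=R.from_rotvec(o['orientation']).as_matrix();d=o['position']+.214*Rm[:,2]-M
print('bay',d@x,d@y,d@z+.15)
a=snap('scene');b=snap('top')
z=lambda i,x,y,w,h,k:cv2.convertScaleAbs(cv2.resize(i[y:y+h,x:x+w],None,fx=k,fy=k,interpolation=2),alpha=1.8)
cv2.imwrite('pics/c7.png',np.hstack([z(a,290,150,80,100,5),z(b,300,100,80,100,5)])[:,:,::-1])
E
```

```text
time_s: 10.15
position: [0.6587, -0.074, 0.3629]
orientation: [0.246, 2.943, 0.928]
contact_force: [1.3, -0.2, -0.9]
grip_width: 0.227
time_s: 11.35
position: [0.6546, -0.1001, 0.4007]
orientation: [0.246, 2.942, 0.928]
contact_force: [-0.7, 0.7, -2.6]
grip_width: 0.228
bay -0.0032413455490414994 -0.0011879680374920693 0.2260165371029728
```

View pics/c7.png

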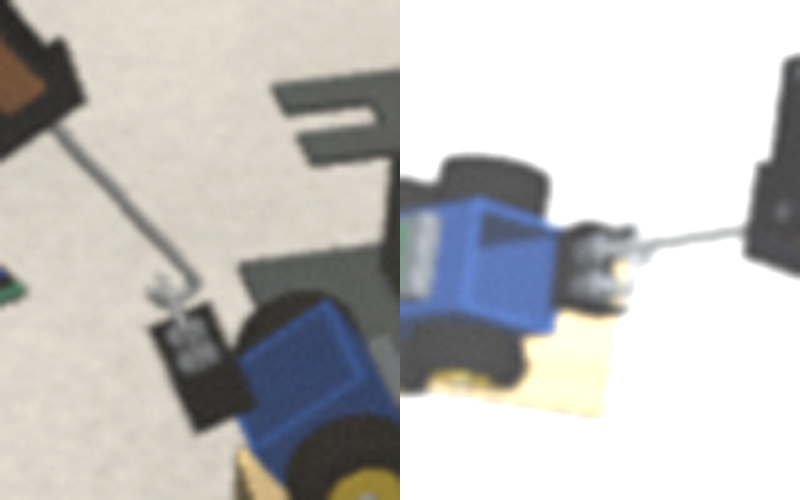

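Cartridge is out, hanging from the hook beside the rim (crop 200,370). Now move clear and turn the picker upright gently.

```bash
python3 -m creep '{"slide":[[0,-0.001,0.002],[0,-0.004,0.005],[0,-0.009,0.009],[0,-0.017,0.014],[0,-0.026,0.019],[0,-0.036,0.024],[0,-0.046,0.029],[0,-0.056,0.034],[0,-0.065,0.040],[0,-0.073,0.046],[0,-0.078,0.049],[0,-0.08,0.05]],"rotation":[[0,0,0],[0,0,0],[0,0,0],[0,0,0],[0,0,0],[0,0,0],[0,0,0],[0,0,0],[0,0,0],[0,0,0],[0,0,0],[0,0,0]],"jaw":[10,10,10,10,10,10,10,10,10,10,10,10]}' 50
python3 -m creep '{"slide":[[0,0.001,0],[0,0.004,0.001],[0,0.009,0.002],[0,0.015,0.004],[0,0.021,0.006],[0,0.027,0.008],[0,0.033,0.011],[0,0.039,0.014],[0,0.045,0.016],[0,0.051,0.018],[0,0.056,0.019],[0,0.06,0.02]],"rotation":[[-0.015,0.002,0],[-0.05,0.0075,0],[-0.1,0.015,0],[-0.16,0.024,0],[-0.22,0.033,0],[-0.28,0.042,0],[-0.34,0.051,0],[-0.4,0.06,0],[-0.46,0.069,0],[-0.52,0.078,0],[-0.57,0.086,0],[-0.604,0.091,0]],"jaw":[10,10,10,10,10,10,10,10,10,10,10,10]}' 50
python3 - <<'E'
from h import *
o=telemetry.get_obs();Rm=R.from_rotvec(o['orientation']).as_matrix();print(o['position'],Rm.round(3),o['contact_force'])
E
```

```text
time_s: 12.65
position: [0.6547, -0.1813, 0.4514]
orientation: [0.247, 2.941, 0.927]
contact_force: [0.5, 0.1, -1.1]
grip_width: 0.226
time_s: 13.85
position: [0.6549, -0.1188, 0.4715]
orientation: [0.253, 3.123, -0.002]
contact_force: [0.0, 0.8, -1.1]
grip_width: 0.226
[ 0.65491966 -0.11880093  0.47152582] [[-0.987  0.161  0.008]
 [ 0.161  0.987 -0.002]
 [-0.008 -0.001 -1.   ]] [ 0.03932517  0.77067492 -1.07436888]
```

```bash
python3 -m creep '{"slide":[[-0.002,-0.003,-0.002],[-0.008,-0.011,-0.007],[-0.018,-0.025,-0.017],[-0.03,-0.043,-0.029],[-0.043,-0.061,-0.041],[-0.056,-0.08,-0.053],[-0.069,-0.098,-0.066],[-0.082,-0.117,-0.078],[-0.095,-0.135,-0.09],[-0.106,-0.15,-0.101],[-0.113,-0.16,-0.107],[-0.1156,-0.164,-0.11]],"rotation":[[0,0,0],[0,0,0],[0,0,0],[0,0,0],[0,0,0],[0,0,0],[0,0,0],[0,0,0],[0,0,0],[0,0,0],[0,0,0],[0,0,0]],"jaw":[10,10,10,10,10,10,10,10,10,10,10,10]}' 50
python3 -m creep '{"slide":[[0,0,0],[0,0,0],[0,0,0],[0,0,0],[0,0,0],[0,0,0],[0,0,0],[0,0,0]],"rotation":[[0,0,0],[0,0,0],[0,0,0],[0,0,0],[0,0,0],[0,0,0],[0,0,0],[0,0,0]],"jaw":[10,10,10,10,10,10,10,10]}' 50
python3 - <<'E'
from h import *
o=telemetry.get_obs();Rm=R.from_rotvec(o['orientation']).as_matrix()
a=snap('scene')
z=lambda i,x,y,w,h,k:cv2.convertScaleAbs(cv2.resize(i[y:y+h,x:x+w],None,fx=k,fy=k,interpolation=2),alpha=1.8)
cv2.imwrite('pics/s8.png',a[:,:,::-1]);cv2.imwrite('pics/c8.png',z(a,140,160,110,140,4)[:,:,::-1])
x=-Rm[:,1]*.009
for n,h in(('bail',.214-.008),('bottom',.214+.058),('top',.214+.024)):
  print(n,((proj('scene',o['position']+x+Rm[:,2]*h)-[140,160])*4).round(0))
print((proj('scene',np.array([.5385,-.2925,.004]))-[140,160])*4)
E
```

```text
time_s: 15.05
position: [0.5378, -0.2844, 0.361]
orientation: [0.257, 3.123, -0.001]
contact_force: [0.3, -0.1, -1.8]
grip_width: 0.223
time_s: 15.85
position: [0.5378, -0.2844, 0.361]
orientation: [0.257, 3.123, -0.001]
contact_force: [0.2, -0.2, -1.0]
grip_width: 0.225
bail [161. 275.]
bottom [180. 360.]
top [170. 317.]
[204.22533228 460.13464838]
```

View pics/c8.png

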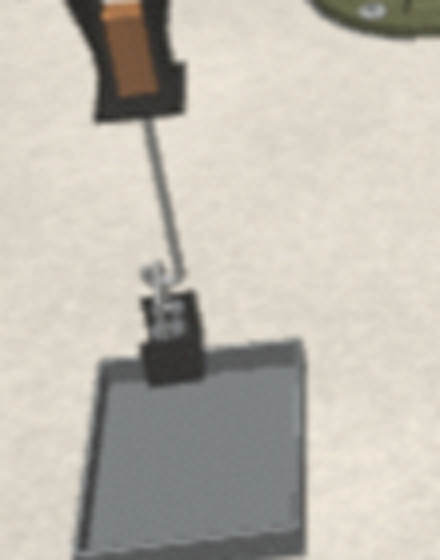

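```bash
python3 -m creep '{"slide":[[0,0,-0.004],[0,0,-0.012],[0,0,-0.022],[0,0,-0.032],[0,0,-0.042],[0,0,-0.052],[0,0,-0.062],[0,0,-0.068],[0,0,-0.07],[0,0,-0.07],[0,0,-0.07],[0,0,-0.07]],"rotation":[[0,0,0],[0,0,0],[0,0,0],[0,0,0],[0,0,0],[0,0,0],[0,0,0],[0,0,0],[0,0,0],[0,0,0],[0,0,0],[0,0,0]],"jaw":[10,10,10,10,10,10,10,10,10,10,10,10]}' 50
python3 -m creep '{"slide":[[0,0,-0.002],[0,0,-0.004],[0,0,-0.006],[0,0,-0.008],[0,0,-0.010],[0,0,-0.012],[0,0,-0.014],[0,0,-0.017],[0,0,-0.021],[0,0,-0.026],[0,0,-0.031],[0,0,-0.031]],"rotation":[[0,0,0],[0,0,0],[0,0,0],[0,0,0],[0,0,0],[0,0,0],[0,0,0],[0,0,0],[0,0,0],[0,0,0],[0,0,0],[0,0,0]],"jaw":[10,10,10,10,10,10,10,10,10,10,10,10]}' 50
python3 - <<'E'
from h import *
o=telemetry.get_obs();Rm=R.from_rotvec(o['orientation']).as_matrix()
a=snap('scene');b=snap('top')
z=lambda i,x,y,w,h,k:cv2.convertScaleAbs(cv2.resize(i[y:y+h,x:x+w],None,fx=k,fy=k,interpolation=2),alpha=1.8)
cv2.imwrite('pics/c9.png',z(a,155,215,70,90,6)[:,:,::-1])
x=-Rm[:,1]*.009
P=o['position']
for n,w in(('hook bottom',P+x+Rm[:,2]*.214),('tip top',P+2*x+Rm[:,2]*.197),('bail exp',np.r_[(P+x)[:2],.070])):
  print(n,((proj('scene',w)-[155,215])*6).round(0))
E
```

```text
time_s: 17.1
position: [0.538, -0.2846, 0.2916]
orientation: [0.257, 3.123, -0.002]
contact_force: [-0.9, -0.3, -1.7]
grip_width: 0.225
time_s: 18.3
position: [0.5376, -0.2843, 0.2596]
orientation: [0.258, 3.124, -0.001]
contact_force: [0.3, 1.2, 0.1]
grip_width: 0.226
hook bottom [198. 287.]
tip top [168. 260.]
bail exp [188. 241.]
```

View pics/c9.png

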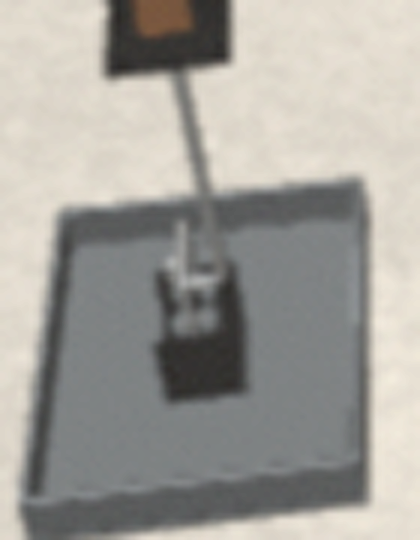

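```bash
python3 -m creep '{"slide":[[0.0004,0.0025,0],[0.0008,0.005,0],[0.0012,0.0075,0],[0.0016,0.010,0],[0.002,0.0125,0],[0.0025,0.0155,0],[0.003,0.0185,0],[0.0035,0.022,0],[0.0035,0.022,0],[0.0035,0.022,0]],"rotation":[[0,0,0],[0,0,0],[0,0,0],[0,0,0],[0,0,0],[0,0,0],[0,0,0],[0,0,0],[0,0,0],[0,0,0]],"jaw":[10,10,10,10,10,10,10,10,10,10]}' 50
python3 -m creep '{"slide":[[0,0,0.002],[0,0,0.005],[0,0,0.008],[0,0,0.011],[0,0,0.014],[0,0,0.018],[0,0,0.022],[0,0,0.022],[0,0,0.022]],"rotation":[[0,0,0],[0,0,0],[0,0,0],[0,0,0],[0,0,0],[0,0,0],[0,0,0],[0,0,0],[0,0,0]],"jaw":[10,10,10,10,10,10,10,10,10]}' 50
python3 - <<'E'
from h import *
a=snap('scene');b=snap('top')
z=lambda i,x,y,w,h,k:cv2.convertScaleAbs(cv2.resize(i[y:y+h,x:x+w],None,fx=k,fy=k,interpolation=2),alpha=1.8)
cv2.imwrite('pics/c10.png',z(a,155,215,70,90,6)[:,:,::-1])
E
```

```text
time_s: 19.4
position: [0.5415, -0.2625, 0.2604]
orientation: [0.257, 3.123, -0.002]
contact_force: [-0.5, 0.6, -1.9]
grip_width: 0.229
time_s: 20.3
position: [0.5415, -0.2625, 0.2825]
orientation: [0.257, 3.123, -0.002]
contact_force: [-0.3, -0.3, -1.1]
grip_width: 0.228
```

View pics/c10.png

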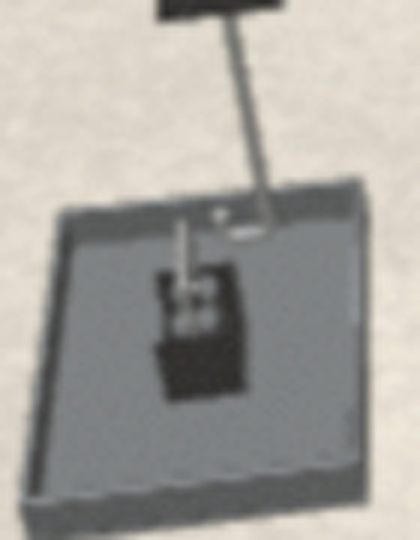

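The cartridge stands free of the hook at (200,330). Now carry the picker back.

```bash
python3 -m creep '{"slide":[[0,0,0.01],[0,0,0.045],[0,0,0.085],[0,0,0.125],[0,0,0.16],[0,0,0.178],[0,0,0.178]],"rotation":[[0,0,0],[0,0,0],[0,0,0],[0,0,0],[0,0,0],[0,0,0],[0,0,0]],"jaw":[10,10,10,10,10,10,10]}' 50
python3 -m creep '{"slide":[[-0.002,0.012,0],[-0.007,0.045,0],[-0.014,0.088,0],[-0.021,0.132,0],[-0.029,0.176,0],[-0.036,0.22,0],[-0.043,0.264,0],[-0.05,0.308,0],[-0.058,0.352,0],[-0.065,0.396,0],[-0.072,0.44,0],[-0.0777,0.471,0]],"rotation":[[0,0,0],[0,0,0],[0,0,0],[0,0,0.004],[0,0,0.006],[0,0,0.008],[0,0,0.01],[0,0,0.012],[0,0,0.014],[0,0,0.016],[0,0,0.016],[0,0,0.016]],"jaw":[10,10,10,10,10,10,10,10,10,10,10,10]}' 50
python3 -m creep '{"slide":[[0,0,0],[0,0,0]],"rotation":[[0,0,0],[0,0,0]],"jaw":[10,10]}' 50
python3 - <<'E'
from h import *
o=telemetry.get_obs();Rm=R.from_rotvec(o['orientation']).as_matrix();print(o['position'].round(4),Rm.round(3))
snap('top','t10.png');snap('scene','s10.png')
E
```

```text
time_s: 21.1
position: [0.5418, -0.2633, 0.4637]
orientation: [0.257, 3.118, -0.005]
contact_force: [1.2, 0.3, -1.0]
grip_width: 0.227
time_s: 22.3
position: [0.4616, 0.2118, 0.4619]
orientation: [0.225, 3.123, -0.006]
contact_force: [0.1, -0.9, -1.4]
grip_width: 0.227
time_s: 22.5
position: [0.4601, 0.2132, 0.4602]
orientation: [0.219, 3.125, -0.01]
contact_force: [0.5, -0.8, -0.3]
grip_width: 0.227
[0.4601 0.2132 0.4602] [[-0.99   0.139  0.008]
 [ 0.139  0.99  -0.007]
 [-0.009 -0.006 -1.   ]]
```

```bash
python3 - <<'E'
from h import *
o=telemetry.get_obs()
print((R.from_rotvec([.234,3.133,-.003])*R.from_rotvec(o['orientation']).inv()).as_rotvec().round(4), (np.array([.4638,.2094,.2291])-o['position']).round(4))
E
```

```text
[ 0.0039  0.01   -0.0043] [ 0.0023 -0.0012 -0.2322]
```

```bash
python3 -m creep '{"slide":[[0.0023,-0.0012,0],[0.0023,-0.0012,0],[0.0023,-0.0012,-0.01],[0.0023,-0.0012,-0.03],[0.0023,-0.0012,-0.03]],"rotation":[[0.004,0.01,-0.004],[0.004,0.01,-0.004],[0.004,0.01,-0.004],[0.004,0.01,-0.004],[0.004,0.01,-0.004]],"jaw":[10,10,10,10,10]}' 50
python3 - <<'E'
from h import *
o=telemetry.get_obs()
print((R.from_rotvec([.234,3.133,-.003])*R.from_rotvec(o['orientation']).inv()).as_rotvec().round(4), (np.array([.4638,.2094,.2291])-o['position']).round(4))
E
```

```text
time_s: 23.1
position: [0.463, 0.2087, 0.4284]
orientation: [-0.234, -3.129, 0.007]
contact_force: [-0.6, 1.2, -1.0]
grip_width: 0.226
[ 0.0024 -0.0041  0.0003] [ 0.0008  0.0007 -0.1993]
```

```bash
python3 -m creep '{"slide":[[0.0008,0.0007,-0.015],[0.0008,0.0007,-0.04],[0.0008,0.0007,-0.065],[0.0008,0.0007,-0.09],[0.0008,0.0007,-0.115],[0.0008,0.0007,-0.14],[0.0008,0.0007,-0.16],[0.0008,0.0007,-0.175],[0.0008,0.0007,-0.175],[0.0008,0.0007,-0.175]],"rotation":[[0.002,-0.004,0],[0.002,-0.004,0],[0.002,-0.004,0],[0.002,-0.004,0],[0.002,-0.004,0],[0.002,-0.004,0],[0.002,-0.004,0],[0.002,-0.004,0],[0.002,-0.004,0],[0.002,-0.004,0]],"jaw":[10,10,10,10,10,10,10,10,10,10]}' 50
python3 - <<'E'
from h import *
o=telemetry.get_obs()
print((R.from_rotvec([.234,3.133,-.003])*R.from_rotvec(o['orientation']).inv()).as_rotvec().round(4), (np.array([.4638,.2094,.2291])-o['position']).round(4))
E
```

```text
time_s: 24.1
position: [0.4641, 0.2094, 0.254]
orientation: [0.235, 3.133, -0.003]
contact_force: [-0.5, -0.6, -0.9]
grip_width: 0.224
[0.0003 0.0003 0.0006] [-0.0003 -0.     -0.0249]
```

```bash
python3 -m creep '{"slide":[[0,0,-0.006],[0,0,-0.012],[0,0,-0.018],[0,0,-0.022],[0,0,-0.024],[0,0,-0.0248],[0,0,-0.0248],[0,0,-0.0248]],"rotation":[[0,0,0],[0,0,0],[0,0,0],[0,0,0],[0,0,0],[0,0,0],[0,0,0],[0,0,0]],"jaw":[10,10,10,10,10,10,10,10]}' 50
```

```text
time_s: 24.9
position: [0.4642, 0.2095, 0.2293]
orientation: [0.235, 3.132, -0.003]
contact_force: [-0.1, 0.4, -1.7]
grip_width: 0.228
```

```bash
python3 -m creep '{"slide":[[0,0,-0.0005],[0,0,-0.0005],[0,0,-0.0005],[0,0,-0.0005],[0,0,-0.0005],[0,0,-0.0005],[0,0,-0.0005],[0,0,-0.0005],[0,0,-0.0005],[0,0,-0.0005],[0,0,-0.0005],[0,0,-0.0005]],"rotation":[[0,0,0],[0,0,0],[0,0,0],[0,0,0],[0,0,0],[0,0,0],[0,0,0],[0,0,0],[0,0,0],[0,0,0],[0,0,0],[0,0,0]],"jaw":[10,10,26,30,35,40,50,60,70,80,90,100]}'
python3 -m creep '{"slide":[[0,0,0],[0,0,0],[0,0,0],[0,0,0],[0,0,0],[0,0,0.01],[0,0,0.04],[0,0,0.08],[0,0,0.12],[0,0,0.15],[0,0,0.17],[0,0,0.17]],"rotation":[[0,0,0],[0,0,0],[0,0,0],[0,0,0],[0,0,0],[0,0,0],[0,0,0],[0,0,0],[0,0,0],[0,0,0],[0,0,0],[0,0,0]],"jaw":[100,100,100,100,100,100,100,100,100,100,100,100]}'
```

```text
time_s: 26.1
position: [0.4642, 0.2095, 0.2288]
orientation: [0.235, 3.132, -0.003]
contact_force: [0.1, 0.3, 0.3]
grip_width: 0.861
time_s: 27.3
position: [0.4653, 0.2098, 0.4028]
orientation: [0.235, 3.127, 0.004]
contact_force: [0.5, -0.1, -1.1]
grip_width: 0.997
```

```bash
python3 -m creep '{"slide":[[-0.01,0.015,0],[-0.03,0.045,0],[-0.05,0.08,0],[-0.07,0.115,0],[-0.09,0.15,0],[-0.11,0.185,0],[-0.13,0.22,0],[-0.15,0.255,0],[-0.17,0.29,0],[-0.18,0.31,0],[-0.18,0.31,0],[-0.18,0.31,0]],"rotation":[[0,0,0],[0,0,0],[0,0,0],[0,0,0],[0,0,0],[0,0,0],[0,0,0],[0,0,0],[0,0,0],[0,0,0],[0,0,0],[0,0,0]],"jaw":[100,100,100,100,100,100,100,100,100,100,100,100]}'
python3 - <<'E'
from h import *
b=snap('top','tf.png')[:,:,::-1].copy();a=snap('scene','sf.png')[:,:,::-1].copy();a0=cv2.imread('pics/s0.png');b0=cv2.imread('pics/t0.png')
def hm(i,w):
    x,y,X,Y=w;m=cv2.inRange(cv2.cvtColor(i[y:Y,x:X],cv2.COLOR_BGR2HSV),(3,90,40),(20,255,255));p=cv2.findNonZero(m)[:,0]+[x,y];return len(p),p.mean(0).round(2),p.min(0),p.max(0)
for n,i,w in(('top0',b0,(255,220,290,250)),('topf',b,(255,220,290,250)),('sc0',a0,(350,145,375,180)),('scf',a,(350,145,375,180))):print(n,hm(i,w))
for n,i,j,w in(('top',b0,b,(255,215,300,260)),('scene',a0,a,(335,150,385,225))):
    x,y,X,Y=w;d=cv2.absdiff(i[y:Y,x:X],j[y:Y,x:X]).max(2);print(n,'diff>40 px',(d>40).sum(),d.mean())
g=cv2.cvtColor(b,cv2.COLOR_BGR2GRAY)[175:240,420:468];m=(g<45).astype(np.uint8)
c=max(cv2.findContours(m,0,2)[0],key=cv2.contourArea);r=cv2.minAreaRect(c);print('cart',r,onz('top',r[0][0]+420,r[0][1]+175,.038))
g=cv2.cvtColor(a,cv2.COLOR_BGR2GRAY)[235:305,155:225];m=(g<32).astype(np.uint8)
p=cv2.findNonZero(m)[:,0]+[155,235];print('cart scene',len(p),p.min(0),p.max(0),p.mean(0))
E
```

```text
time_s: 28.5
position: [0.2853, 0.5194, 0.4017]
orientation: [0.234, 3.127, -0.0]
contact_force: [1.6, 0.1, -0.3]
grip_width: 0.998
top0 (45, array([268.4 , 234.69]), array([265, 232]), array([272, 238]))
topf (45, array([268.42, 234.56]), array([265, 232]), array([272, 237]))
sc0 (118, array([361.54, 163.45]), array([358, 155]), array([365, 172]))
scf (120, array([361.54, 163.66]), array([358, 155]), array([365, 172]))
top diff>40 px 0 1.8888888888888888
scene diff>40 px 0 1.1850666666666667
cart ((20.75, 26.750001907348633), (0.7071067094802856, 1.4142134189605713), 45.0) [ 0.5544093  -0.28252726  0.038     ]
cart scene 154 [181 260] [194 280] [188.75974026 273.06493506]
```

```bash
python3 -c "
from station import bot
print(bot.job_done())"
```

```text
the job is handed in; nothing more can be done
None
```

The job is handed in at about 28.6 s on the robot's clock. I took the picker from its stand and hooked the cartridge's bail in the bay. I drew the cartridge out along the bay, stood it upright in the grey tray and unhooked it. I then hung the picker back in its stand, let go and moved the arm clear.

**Last checks:**
- **Picker:** the handle sits within 0.2 px of where it started in both camera views. No pixel around the stand changed noticeably from the first pictures.
- **Cartridge:** in the scene view its dark body covers columns 181–194 and rows 260–280. That matches where it stood upright in the close crop just after unhooking.
- **Forces:** wrist force read under about 3 N after every move.

**Failed check:** the top-view measurement of the cartridge found only a speck because of a bad threshold. Its final position is therefore confirmed from the scene camera only. I had also used all 12 picture views by then, so the final state was checked by numbers rather than by eye.

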